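# Snap the swing-top jars shut

### The job

Of the three swing-top jars in front of you on the packing bench, two still have their clasp lever standing out. With the fingertips, push each of these two levers down and in past its dead point until it snaps home against the glass, and let go; the jars stay standing about where they are, never picked up, tipped over or shoved along. Leave the jar that is already fastened, the shaker, the bowl and the spoon alone.

Things in the scene. Friction and masses are not known exactly. Their poses are not given: they have to be found in the camera images.
- jar_a: swing-top jar, its clasp lever standing open, the wire bail already over the lid. Glass, 100 mm across, lid top 93 mm up (98 while unclasped), about 0.9 kg (0.78 to 1.02), standing loose. Origin: centre of its underside. Its -x axis points to the front, where the clasp is; +x to the lid's hinge; z up. Lid rim reaches 49 mm from the axis, the clasp's pivot eyes 62 mm
- jar_a_lever (a joint): clasp lever of jar_a, rad, grows as it is pushed down and in: 0.03 = level, straight out; 1.60 = plumb; 1.77 = locked, tab down against the glass, leaning 0.17 inwards. Starts and rests open at 0. A push square to the tab's middle takes up to 4 N (most at 0.4); dead point 1.03; a little past it the lever snaps home by itself and stays; let go before, it springs back open
- jar_a_pivot (a point): middle of the lever's pivot axis on jar_a: 58 mm in front of the jar's axis, 66 mm above the bench; the axis runs along the jar's y
- jar_a_tab (a point): middle of the lever's thumb tab on jar_a, 34 mm from the pivot, moving with the lever. Flat steel tab 36 mm wide (along the jar's y), 2.6 mm thick, 20 to 48 mm from the pivot, on two wire legs
- jar_b: swing-top jar, its clasp lever standing open, the wire bail already over the lid. Glass, 100 mm across, lid top 93 mm up (98 while unclasped), about 0.9 kg (0.78 to 1.02), standing loose. Origin: centre of its underside. Its -x axis points to the front, where the clasp is; +x to the lid's hinge; z up. Lid rim reaches 49 mm from the axis, the clasp's pivot eyes 62 mm
- jar_b_lever (a joint): clasp lever of jar_b, rad, grows as it is pushed down and in: 0.33 = level, straight out; 1.90 = plumb; 2.07 = locked, tab down against the glass, leaning 0.17 inwards. Starts and rests open at 0. A push square to the tab's middle takes up to 4 N (most at 0.7); dead point 1.33; a little past it the lever snaps home by itself and stays; let go before, it springs back open
- jar_b_pivot (a point): middle of the lever's pivot axis on jar_b: 58 mm in front of the jar's axis, 66 mm above the bench; the axis runs along the jar's y
- jar_b_tab (a point): middle of the lever's thumb tab on jar_b, 34 mm from the pivot, moving with the lever. Flat steel tab 36 mm wide (along the jar's y), 2.6 mm thick, 20 to 48 mm from the pivot, on two wire legs
- jar_c: swing-top jar, already fastened, to be left alone. Glass, 100 mm across, lid top 93 mm up (98 while unclasped), about 0.9 kg (0.78 to 1.02), standing loose. Origin: centre of its underside. Its -x axis points to the front, where the clasp is; +x to the lid's hinge; z up. Lid rim reaches 49 mm from the axis, the clasp's pivot eyes 62 mm
- jar_c_lever (a joint): clasp lever of jar_c, rad, grows as it is pushed down and in: -1.74 = level, straight out; -0.17 = plumb; 0.00 = locked, tab down against the glass, leaning 0.17 inwards. Starts locked; pulled open it goes negative. A push square to the tab's middle takes up to 4 N (most at -1.4); dead point -0.74; a little past it the lever snaps home by itself and stays; let go before, it springs back open
- jar_c_pivot (a point): middle of the lever's pivot axis on jar_c: 58 mm in front of the jar's axis, 66 mm above the bench; the axis runs along the jar's y
- jar_c_tab (a point): middle of the lever's thumb tab on jar_c, 34 mm from the pivot, moving with the lever. Flat steel tab 36 mm wide (along the jar's y), 2.6 mm thick, 20 to 48 mm from the pivot, on two wire legs
- shaker: steel cocoa shaker with a domed cap, 69 mm across, 108 mm tall, loose bystander behind the jars; origin at the centre of its underside
- dish: empty white bowl, 110 mm across, 45 mm tall, loose bystander behind the jars; origin at the centre of its underside
- spoon_grip (a point): loose steel spoon lying flat on the bench to the right of the jars, 170 mm long, bystander; this point is on its handle
Not all that is in view belongs to the job. Leave any black or purple look-alike of the jar_a alone. What is shaped like the jar_b but black is not meant.

How it is judged:
By the outcome, as a careful person would: the job done as asked, in the order asked, and still so for the second after the job is handed in, with the robot touching nothing.
It also fails if it takes over 54 s, if anything falls off the work surface, if the arm or the gripper's body presses on something with over 40 N, if the wrist force passes 120 N, or if a joint passes its speed limit or range.

### The arm

A 6-joint arm with a two-finger parallel gripper is mounted at the origin on the work surface. World frame = base frame: x ahead of the robot, y to its left, z up, the work surface at z = 0. Lengths are in m, angles in rad, forces in N, time in s.
With the tool pointing down it reaches from about 0.4 to 0.825 m from the base axis. Payload 7 kg.
Tool frame: the origin (TCP) lies midway between the tips of the shut fingers; the grasp point (between the pads) lies 19 mm behind it (pinch_z is the distance from the TCP to the grasp point, in m); z points along the fingers, y is the line along which they close (so a half turn about z gives the same grasp; the last joint's range is limited). The gripper opens to 88 mm and grips with 3 to 60 N. Pads are 19 mm wide; open, the fingers measure 130 mm over their backs; the gripper's body (78 mm by 193 mm) begins 47 mm behind the grasp point.
Start: joints at [1.561, 0.359, 0.012, 0, -1.224, -0.288], TCP at [0.198, 0.645, 0.201] pointing down, gripper open.
Joint ranges: [-3.07, 3.07], [-1.43, 2.12], [-1.02, 1.25], [-3.03, 1.67], [-3.05, -0], [-3.03, 3.03]. Speed limits (rad/s): [2.39, 2.39, 3.01, 3.14, 3.14, 3.14].

### API

Orientations are given as [roll, pitch, yaw] about the fixed x, y, z axes, in that order (R = Rz(yaw) Ry(pitch) Rx(roll)).
In Python, from station import * gives the robot as it stands.
- The arm moves only by the tool carry_out, never from a script. Its argument "targets" is a list of rows, each a list of 5 numbers: the shift along the tool's x, y, z in mm, then the turn about the tool's z in degrees, then the finger opening in mm, from 0 to 87.6. In form: [[x, y, z, spin, grip], ...]. A call has 1 to 8 rows; each row shifts and turns the commanded pose from where the row before left it, along the tool's axes as they then stand; what a row does not reach is not made up. A row lasts 1/12 s, in which the tool goes at most 41.7 mm and 7.16 degrees, less where a joint would pass 70% of its speed; a pose out of reach is approached as far as the arm can. A call with a gripper value outside its range is refused whole. The fingers move at their own pace and stop on an object; the grip force is fixed at half the most. Time passes only in rows, so rows that do not move let the fingers close. It gives the time, the measured TCP pose, the force, the opening and the grip force at its end, in the units of the state.
- get_state(): the state, without advancing time (a new reading comes with each control period).
- camera(name): name is "side" or "top" or "wrist"; returns a dict with "image" (420x560x3 uint8, red, green, blue), "fovy" (degrees; the focal length in pixels is half the picture's height over the tangent of half this angle, whatever the lens; pixels are square), "cx", "cy" (the principal point, pixels), "view" (4x4, takes a point from world to camera coordinates). Camera axes: x right, y up, looking along -z (the intrinsics and any distortion apply to the point x, -y, -z); pixel columns grow to the right and rows downward; lengths in m; the calibration is good to about 2 mm. A picture is of the moment at which its call begins. There is no depth.
- hand_in(): hands the job in; it is judged then, once.
Trained networks look in a picture, given as the dict that the camera call returned (one of the last four; its "shot" number tells which), for a name from the list of things; names that differ only in an ending like _2 or _b are one class to them, and where a whole thing is asked for, a point or a joint stands for the part that bears it (a point fixed in the world has none). Each returns a list of dicts, best first, with "score" (0 to 1); they miss things now and then, are a little off and sometimes report something else, mostly with a low value. They report only what shows in the picture. A call takes as long as a camera call. They do not tell look-alikes from the thing itself.
- boxes_of(target, picture): "pixel" ([row, column] in pixels, amid what is visible of it).
The state is a dict: "t": time; "joints": joint angles; "joint_vel": joint speeds; "tau": joint torques, N m; "tool_pos": TCP position; "tool_rot": TCP orientation; "contact_force": force on the tool from outside, world axes, zero at the start; "torque": the same for the moment, N m; "gripper_width": finger opening in m; "finger_force": force on a finger pad.
Only numpy, scipy, OpenCV 4.12 (cv2) and the standard library are available. Lean on these libraries where they do the work, as an engineer would, in place of code of your own. Each camera call takes 0.05 s, during which the arm holds its last target. There are 200 camera calls.

## Working session

There is one attempt and no reset: what is moved stays moved. The work goes in short steps, Python scripts to look and compute and a tool call to move; the robot and the scene stay as the last step left them, time stands still between calls to the robot, and variables do not carry over. Pictures are saved under pics/ and viewed, at most 10 in all, crops included, and the job is handed in when it is done.

Besides the shell and the picture viewer there is one more tool, called as a command line: name --pt "numbers of a row" for each row, then --argument value for the rest. carry_out: Moves the arm, as the interface text tells. Its arguments: {"type":"object","properties":{"targets":{"type":"array","items":{"type":"array","items":{"type":"number"}}}},"required":["targets"]}

```bash
mkdir -p pics; cat > h.py <<'E'
from station import *
import numpy as np, cv2
def snap(n,f):
    p=camera(n); cv2.imwrite('pics/'+f,p['image'][:,:,::-1]); return p
def foc(p): return 210/np.tan(np.radians(p['fovy'])/2)
def proj(p,P):
    q=np.array(p['view'])@np.append(P,1); f=foc(p)
    return np.array([p['cy']-f*q[1]/-q[2], p['cx']+f*q[0]/-q[2]])
def ray(p,rc,z):
    V=np.array(p['view']); f=foc(p)
    d=V[:3,:3].T@np.array([(rc[1]-p['cx'])/f,-(rc[0]-p['cy'])/f,-1]); c=-V[:3,:3].T@V[:3,3]
    return c+d*(z-c[2])/d[2]
E
python3 - <<'E'
from h import *
s=get_state(); print(s)
for n in['top','side']:
    p=snap(n,n+'1.png'); print(n,{k:v for k,v in p.items() if k!='image'})
    for t in['jar_a','jar_a_tab','jar_a_pivot','jar_a_lever','shaker','dish','spoon_grip']:
        print(t,[(np.round(b['pixel']),round(b['score'],2)) for b in boxes_of(t,p)])
E
```

```text
{'t': 0.0, 'joints': array([ 1.56111543e+00,  3.59412011e-01,  1.10293335e-02, -3.46697793e-04,
       -1.22410361e+00, -2.88101418e-01]), 'joint_vel': array([ 0.00108867, -0.00057424,  0.00176545,  0.00132979,  0.00064412,
        0.00087806]), 'tau': array([ 3.20988611e-04, -5.82713485e+01,  2.93054563e+01,  6.99708447e+00,
        6.95720402e-03, -1.49336333e-04]), 'tool_pos': array([0.19791927, 0.64475568, 0.19969426]), 'tool_rot': array([ 3.13987974e+00, -1.67738036e-04, -2.97900250e-01]), 'contact_force': array([ 0.38134235,  0.04020169, -0.8469585 ]), 'torque': array([0.02493222, 0.0097567 , 0.03828875]), 'finger_force': 0.0, 'gripper_width': 0.0874767728361616}
top {'fovy': 48.12587116064786, 'cx': 282.4933746614412, 'cy': 206.7994010006046, 'view': array([[-0.00663491, -0.99988349,  0.01374688, -0.03787277],
       [ 0.99292551, -0.00495768,  0.11863537, -0.59569415],
       [-0.1185534 ,  0.01443677,  0.99284272, -1.37861022],
       [ 0.        ,  0.        ,  0.        ,  1.        ]]), 'shot': 1}
jar_a [(array([275., 394.]), 0.97), (array([215., 340.]), 0.92), (array([17
[... 924 characters left out ...]
        ]]), 'shot': 2}
jar_a [(array([147., 216.]), 0.91), (array([257., 316.]), 0.88), (array([208., 164.]), 0.76), (array([328., 313.]), 0.76), (array([210., 272.]), 0.72), (array([177., 230.]), 0.68)]
jar_a_tab [(array([189., 148.]), 0.56), (array([174., 202.]), 0.41)]
jar_a_pivot [(array([147., 219.]), 0.95), (array([211., 166.]), 0.91), (array([178., 230.]), 0.57)]
jar_a_lever [(array([188., 152.]), 0.62), (array([177., 202.]), 0.61), (array([213., 270.]), 0.18)]
shaker [(array([177., 298.]), 0.86), (array([180., 228.]), 0.63)]
dish [(array([175., 200.]), 0.57), (array([210., 357.]), 0.56), (array([260., 317.]), 0.29)]
spoon_grip [(array([304., 391.]), 0.6), (array([176., 299.]), 0.2)]
```

View pics/top1.png

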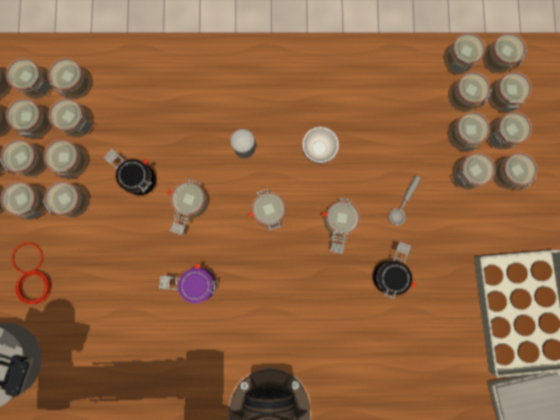

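View pics/side1.png

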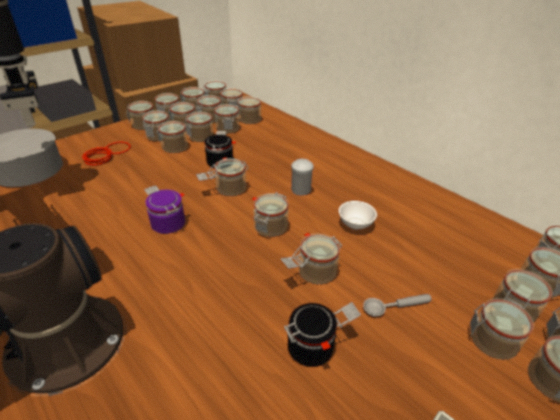

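```bash
python3 - <<'E'
from h import *
im=cv2.imread('pics/top1.png')
a=im[170:250,150:230]; b=im[190:270,300:380]
cv2.imwrite('pics/c1.png',cv2.resize(np.hstack([a,b]),None,fx=5,fy=5,interpolation=cv2.INTER_CUBIC))
p=camera('top')
for rc,z in[((199,188),.098),((228,178),.066),((209,268),.093),((217,342),.098),((247,337.5),.07),((285,195),.098),((276,394),.098),((175,136),.098),((142,242),.1)]: print(rc,ray(p,rc,z).round(4))
E
```

```text
(199, 188) [0.6119 0.2308 0.098 ]
(228, 178) [0.5311 0.2644 0.066 ]
(209, 268) [0.5824 0.0013 0.093 ]
(217, 342) [ 0.5577 -0.2111  0.098 ]
(247, 337.5) [ 0.4728 -0.2001  0.07  ]
(285, 195) [0.3679 0.207  0.098 ]
(276, 394) [ 0.389  -0.3551  0.098 ]
(175, 136) [0.6825 0.3816 0.098 ]
(142, 242) [0.7786 0.0764 0.1   ]
```

View pics/c1.png

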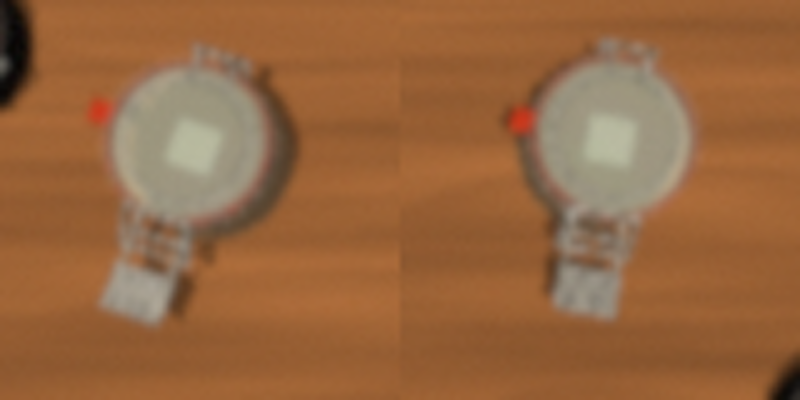

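carry_out --pt "30 19 0 0 0" --pt "30 19 0 0 0" --pt "30 19 0 0 0" --pt "30 19 0 0 0" --pt "30 19 0 0 0" --pt "30 19 0 0 0" --pt "30 19 0 0 0" --pt "30 19 0 0 0"

```text
t: 1.52
tool_pos: [0.3838, 0.4281, 0.201]
tool_rot: [-3.141, -0.0, -0.298]
contact_force: [1.3, 0.1, 0.0]
gripper_width: 0.04
finger_force: 0.0
```

carry_out --pt "30 19 0 0 0" --pt "30 19 0 0 0" --pt "30 19 0 0 0" --pt "30 19 0 0 0" --pt "30 19 0 0 0" --pt "28 17 0 0 0" --pt "0 0 0 5.6 0" --pt "0 0 0 0 0"

```text
t: 2.18
tool_pos: [0.5212, 0.2686, 0.2006]
tool_rot: [3.141, 0.0, -0.403]
contact_force: [-0.2, 0.6, -0.8]
gripper_width: 0.0004
finger_force: 0.0
```

```bash
python3 - <<'E'
from h import *
s=get_state(); print(s['t'],s['tool_pos'],np.degrees(s['tool_rot']),s['gripper_width'],s['joints'],s['contact_force'])
p=snap('wrist','w1.png'); print(p['fovy'],p['cx'],p['cy'],p['view'])
c=np.array([.6125,.231]);f=np.array([-.923,.386])
for d,z in[(0,.098),(58,.066),(92,.066),(92,.08)]: print(d,z,proj(p,np.append(c+f*d/1000,z)).round(1))
E
```

```text
2.1833 [0.52119562 0.26859866 0.20055892] [ 1.79991622e+02  2.80685110e-03 -2.30946025e+01] 0.0003647777005950872 [ 8.09106933e-01  2.14112551e-01 -1.89706576e-01  5.92411415e-06
 -1.16713131e+00  3.58610217e-01] [-0.16994424  0.64254283 -0.82697221]
70.23662251671911 277.57175197764485 209.7410926921529 [[-3.92283946e-01 -9.19844151e-01 -2.07802198e-04  4.53439304e-01]
 [ 8.88418690e-01 -3.78823432e-01 -2.59239346e-01 -3.29412099e-01]
 [ 2.38381076e-01 -1.01880049e-01  9.65813087e-01 -4.85602783e-01]
 [ 0.00000000e+00  0.00000000e+00  0.00000000e+00  1.00000000e+00]]
0 0.098 [ 96.5 278.3]
58 0.066 [158.4 278.6]
92 0.066 [190.1 278.8]
92 0.08 [192.8 278.8]
```

View pics/w1.png

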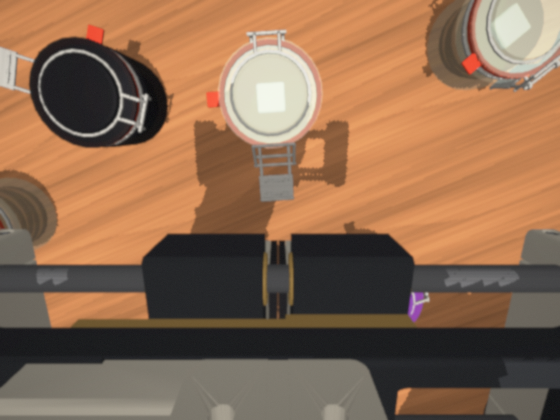

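```bash
python3 - <<'E'
from h import *
p=camera('wrist')
C=ray(p,(93,270),.098)
for z in(.066,.073):
  T=ray(p,(187.5,277),z); v=(T-C)[:2]; print(z,C,T,np.linalg.norm(v),np.degrees(np.arctan2(v[1],-v[0])))
for rc in((174,260),(174,291),(199,261),(199,294)): print(ray(p,rc,.066))
H=ray(p,(38,267),.066);print(H,np.hypot(*(H-C)[:2]),np.degrees(np.arctan2(*(C-H)[1::-1]*[1,-1])))
print(proj(p,get_state()['tool_pos']))
E
```

```text
0.066 [0.61774301 0.23824692 0.098     ] [0.530411   0.26815631 0.066     ] 0.09231170251453305 18.905258197104928
0.073 [0.61774301 0.23824692 0.098     ] [0.53163261 0.26762677 0.073     ] 0.09098448151165558 18.83903537950801
[0.55091234 0.27923546 0.066     ]
[0.53812694 0.24871273 0.066     ]
[0.52540921 0.28918954 0.066     ]
[0.51149713 0.25597393 0.066     ]
[0.66766353 0.22092465 0.066     ] 0.052840507379014426 19.13662431860404
[241.52952199 279.73017841]
```

carry_out --pt "0 0 0 -4.2 0" --pt "11 -2.5 0 0 0" --pt "0 0 35 0 0" --pt "0 0 35 0 0" --pt "0 0 35 0 0" --pt "0 0 15 0 0" --pt "0 0 0 0 0"

```text
t: 2.87
tool_pos: [0.5291, 0.2681, 0.0764]
tool_rot: [3.136, 0.004, -0.321]
contact_force: [-0.2, 0.1, -0.4]
gripper_width: 0.0007
finger_force: 0.0
```

carry_out --pt "0 0 5 0 0" --pt "0 0 5 0 0" --pt "0 0 5 0 0" --pt "0 0 0 0 0"

```text
t: 3.2
tool_pos: [0.5315, 0.2694, 0.0658]
tool_rot: [-3.141, -0.0, -0.322]
contact_force: [-0.3, -1.3, -0.2]
gripper_width: 0.0003
finger_force: 0.0
```

carry_out --pt "0 0 4 0 0" --pt "1 0 4 0 0" --pt "1 0 4 0 0" --pt "0 0 4 0 0" --pt "0 0 0 0 0"

```text
t: 3.62
tool_pos: [0.5329, 0.268, 0.0487]
tool_rot: [3.14, 0.001, -0.323]
contact_force: [0.1, 0.3, 0.9]
gripper_width: 0.0004
finger_force: 0.0
```

carry_out --pt "2 0 3 0 0" --pt "2 0 3 0 0" --pt "2 0 2 0 0" --pt "0 0 0 0 0"

```text
t: 3.95
tool_pos: [0.5393, 0.2664, 0.0412]
tool_rot: [3.141, 0.0, -0.322]
contact_force: [0.2, -0.0, 0.3]
gripper_width: 0.0005
finger_force: 0.0
```

```bash
python3 - <<'E'
from h import *
p=snap('wrist','w2.png');a=p['image'][:,:,::-1]; b=camera('side')['image'][130:230,170:290,::-1]
cv2.imwrite('pics/w2.png',np.hstack([a[:240,170:400],cv2.resize(b,(288,240),interpolation=cv2.INTER_CUBIC)]))
E
```

```text
(no output)
```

View pics/w2.png

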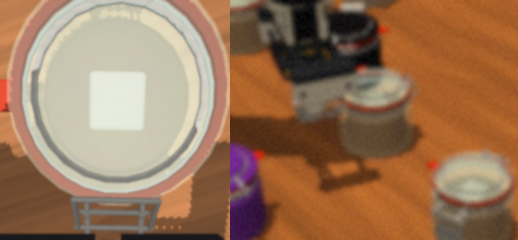

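carry_out --pt "2 0 0 0 0" --pt "2 0 0 0 0" --pt "2 0 0 0 0" --pt "0 0 0 0 0"

```text
t: 4.38
tool_pos: [0.5452, 0.2647, 0.0418]
tool_rot: [-3.141, -0.0, -0.322]
contact_force: [-0.1, 0.4, -0.0]
gripper_width: 0.0007
finger_force: 0.0
```

```bash
python3 - <<'E'
from h import *
a=camera('wrist')['image'][:,:,::-1]; b=camera('side')['image'][130:230,170:290,::-1]
cv2.imwrite('pics/w3.png',np.hstack([a[:240,170:400],cv2.resize(b,(288,240),interpolation=cv2.INTER_CUBIC)]))
E
```

```text
(no output)
```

View pics/w3.png

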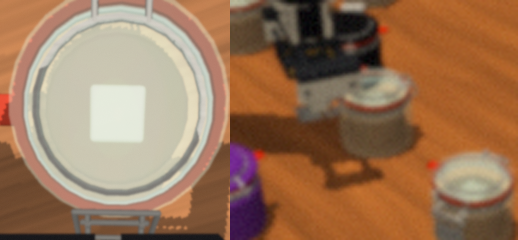

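carry_out --pt "-10 0 0 0 0" --pt "-12 0 0 0 0" --pt "0 0 -30 0 0" --pt "0 0 -40 0 0" --pt "0 0 -40 0 0" --pt "0 0 -40 0 0" --pt "0 0 0 0 0"

```text
t: 5.07
tool_pos: [0.5266, 0.2743, 0.2009]
tool_rot: [-3.131, -0.008, -0.32]
contact_force: [2.3, 0.6, 1.1]
gripper_width: 0.0002
finger_force: 0.0
```

```bash
python3 - <<'E'
from h import *
p=camera('wrist');a=p['image'][:,:,::-1]; b=camera('side')['image'][130:230,170:290,::-1]
cv2.imwrite('pics/w4.png',np.hstack([a[:240,130:430],cv2.resize(b,(288,240),interpolation=cv2.INTER_CUBIC)]))
print([(b['pixel'],b['score']) for b in boxes_of('jar_a',p)], [(b['pixel'],b['score']) for b in boxes_of('jar_a_tab',p)], proj(p,[.6177,.2382,.093]))
E
```

```text
[([98.1, 287.1], 0.95), ([57.8, 506.7], 0.64), ([78.7, 109.7], 0.55)] [([43.8, 20.8], 0.96), ([189.6, 284.5], 0.83)] [ 99.38249998 286.88772529]
```

View pics/w4.png

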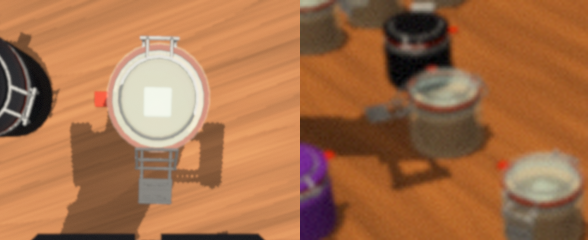

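```bash
python3 - <<'E'
import cv2
from h import *
a=cv2.imread('pics/w1.png')[170:330,130:430]
cv2.imwrite('pics/c2.png',cv2.resize(a,None,fx=2.6,fy=2.6,interpolation=cv2.INTER_CUBIC))
p=camera('wrist');s=get_state();V=np.array(p['view']);print(-V[:3,:3].T@V[:3,3]-s['tool_pos'])
E
```

```text
[ 0.06724201 -0.0202743   0.18364247]
```

View pics/c2.png

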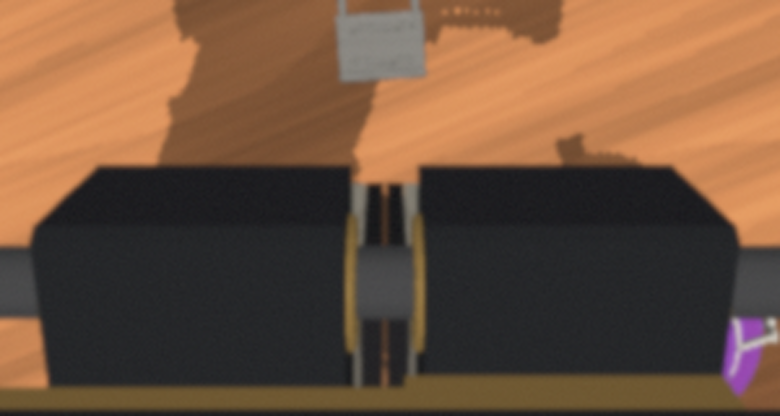

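carry_out --pt "0 0 0 7 40" --pt "0 0 0 7 40" --pt "0 0 0 7 40" --pt "0 0 0 7 40" --pt "0 0 0 7 40" --pt "0 0 0 7 40" --pt "0 0 0 7 40" --pt "0 0 0 7 40"

```text
t: 5.98
tool_pos: [0.523, 0.2712, 0.1899]
tool_rot: [3.139, -0.001, -1.306]
contact_force: [-0.3, 0.3, 0.6]
gripper_width: 0.0398
finger_force: 0.0
```

carry_out --pt "0 0 0 7 40" --pt "0 0 0 7 40" --pt "0 0 0 7 40" --pt "0 0 0 7 40" --pt "0 0 0 6 40" --pt "0 0 0 0 40" --pt "0 0 0 0 40"

```text
t: 6.57
tool_pos: [0.5233, 0.2713, 0.1904]
tool_rot: [3.141, -0.002, -1.89]
contact_force: [-0.3, -0.1, -0.6]
gripper_width: 0.0399
finger_force: 0.0
```

```bash
python3 - <<'E'
from h import *
s=get_state();print(s['t'],s['tool_pos'],np.degrees(s['tool_rot']),s['joints'],s['gripper_width'])
S=camera('side');r,c=proj(S,s['tool_pos']).astype(int);print(r,c,'px per m',foc(S)/-(np.array(S['view'])@np.append(s['tool_pos'],1))[2])
w=camera('wrist');print('tcp wrist',proj(w,s['tool_pos']))
r0=max(r-100,0);c0=c-60
b=S['image'][r0:r0+120,c0:c0+120,::-1];print(r0,c0)
a=w['image'][170:330,60:500,::-1]
b=cv2.resize(b,(480,480),interpolation=cv2.INTER_CUBIC)
a=cv2.resize(a,(320,116)); a2=cv2.resize(w['image'][170:330,220:340,::-1],(320,427))[:364]
cv2.imwrite('pics/m.png',np.hstack([b,np.vstack([a,a2])]))
E
```

```text
6.5667 [0.5232846  0.27133581 0.19044168] [ 1.79941264e+02 -1.12450606e-01 -1.08267894e+02] [ 8.09717113e-01  2.27416882e-01 -1.96067947e-01 -9.48538346e-05
 -1.14952404e+00 -1.12851414e+00] 0.03993583584005349
140 194 px per m 338.14155298630766
tcp wrist [237.02163498 278.62344381]
40 134
```

View pics/m.png

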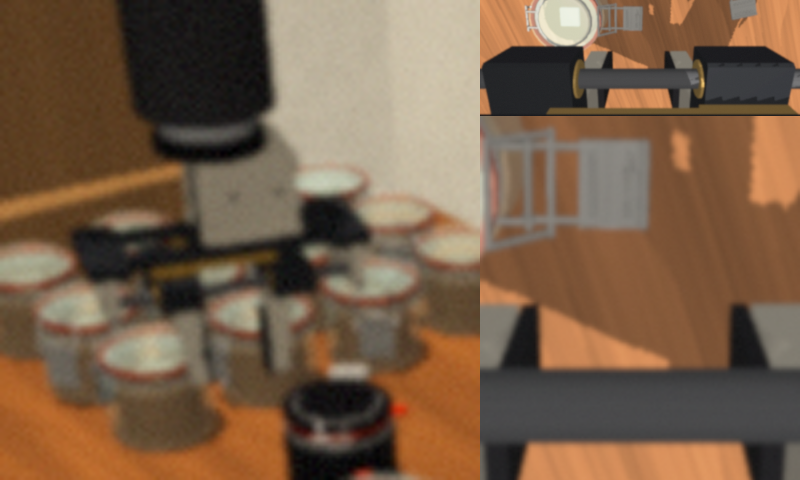

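carry_out --pt "0 -9 0 0.6 0" --pt "0 0 30 0 0" --pt "0 0 30 0 0" --pt "0 0 30 0 0" --pt "0 0 30 0 0" --pt "0 0 5 0 0" --pt "0 0 0 0 0" --pt "0 0 0 0 0"

```text
t: 7.33
tool_pos: [0.5333, 0.2691, 0.0677]
tool_rot: [-3.141, 0.0, -1.903]
contact_force: [0.8, 0.4, -0.5]
gripper_width: 0.0004
finger_force: 0.0
```

carry_out --pt "0 0 4 0 0" --pt "0 0 4 0 0" --pt "0 0 4 0 0" --pt "0 0 4 0 0" --pt "0 0 0 0 0" --pt "0 0 0 0 0"

```text
t: 7.83
tool_pos: [0.5323, 0.2687, 0.0506]
tool_rot: [3.141, -0.0, -1.903]
contact_force: [0.0, -0.3, -0.2]
gripper_width: 0.0003
finger_force: 0.0
```

carry_out --pt "0 0 4 0 0" --pt "0 0 0 0 0" --pt "0 0 0 0 0"

```text
t: 8.08
tool_pos: [0.5322, 0.2687, 0.0464]
tool_rot: [3.141, -0.0, -1.903]
contact_force: [-0.5, -0.3, 0.1]
gripper_width: 0.0006
finger_force: 0.0
```

carry_out --pt "0 0 4 0 0" --pt "0 0 0 0 0" --pt "0 0 0 0 0"

```text
t: 8.33
tool_pos: [0.5322, 0.2686, 0.0424]
tool_rot: [3.141, -0.001, -1.904]
contact_force: [-0.2, 0.3, 0.6]
gripper_width: 0.0003
finger_force: 0.0
```

carry_out --pt "0 0 4 0 0" --pt "0 0 0 0 0" --pt "0 0 0 0 0"

```text
t: 8.58
tool_pos: [0.5327, 0.269, 0.0388]
tool_rot: [-3.141, 0.0, -1.903]
contact_force: [0.9, -1.1, 1.0]
gripper_width: 0.0003
finger_force: 0.8
```

carry_out --pt "0 0 4 0 0" --pt "0 0 0 0 0" --pt "0 0 0 0 0"

```text
t: 8.83
tool_pos: [0.5329, 0.269, 0.035]
tool_rot: [-3.141, 0.001, -1.903]
contact_force: [1.9, -1.9, 4.3]
gripper_width: 0.0005
finger_force: 1.8
```

```bash
python3 - <<'E'
from h import *
p=camera('side');s=get_state();print(proj(p,s['tool_pos']), s['contact_force'])
print([(np.round(b['pixel']),round(b['score'],2)) for t in('jar_a_tab','jar_a_lever') for b in boxes_of(t,p)])
C=np.array([.6177,.2382]);f=np.array([-.946,.324])
for th in(0,.2,.4,.6,.8,1,1.7): print(th,proj(p,np.append(C+f*(.058+.034*np.cos(th)),.066-.034*np.sin(th))).round(1))
cv2.imwrite('pics/s5.png',p['image'][:,:,::-1])
E
```

```text
[183.0482699  202.81652585] [ 2.08752454 -0.46385268  4.68411663]
[(array([179., 201.]), 0.56), (array([183., 202.]), 0.43), (array([190., 152.]), 0.39)]
0 [175.3 201.4]
0.2 [177.  201.8]
0.4 [178.6 202.7]
0.6 [180.  203.8]
0.8 [181.1 205.4]
1 [181.8 207.1]
1.7 [181.7 214.1]
```

carry_out --pt "0 -1 3 0 0" --pt "0 -1 3 0 0" --pt "0 0 0 0 0" --pt "0 0 0 0 0"

```text
t: 9.32
tool_pos: [0.5342, 0.2683, 0.0287]
tool_rot: [3.141, 0.0, -1.904]
contact_force: [0.6, 0.7, 3.6]
gripper_width: 0.0005
finger_force: 1.5
```

carry_out --pt "0 -1 3 0 0" --pt "0 -1 3 0 0" --pt "0 0 0 0 0" --pt "0 0 0 0 0"

```text
t: 9.65
tool_pos: [0.5353, 0.2671, 0.0219]
tool_rot: [3.14, -0.001, -1.904]
contact_force: [-0.2, -0.3, 0.3]
gripper_width: 0.0006
finger_force: 0.2
```

```bash
python3 - <<'E'
from h import *
p=camera('side');s=get_state();print(proj(p,s['tool_pos']), s['contact_force'])
print([(np.round(b['pixel']),round(b['score'],2)) for t in('jar_a_tab','jar_a_lever','jar_a') for b in boxes_of(t,p)])
E
```

```text
[186.38110877 204.21365195] [-0.45912335  0.49586183 -0.58681832]
[(array([183., 208.]), 0.42), (array([182., 207.]), 0.45), (array([331., 311.]), 0.93), (array([210., 165.]), 0.91), (array([179., 227.]), 0.84), (array([258., 316.]), 0.84), (array([211., 272.]), 0.59)]
```

carry_out --pt "0 -2 1 0 0" --pt "0 -2 1 0 0" --pt "0 -2 0 0 0" --pt "0 -2 0 0 0" --pt "0 -1.5 0 0 0" --pt "0 0 0 0 0"

```text
t: 10.35
tool_pos: [0.5457, 0.2643, 0.0207]
tool_rot: [-3.141, 0.0, -1.904]
contact_force: [-0.2, -0.0, 0.1]
gripper_width: 0.0002
finger_force: 0.0
```

```bash
python3 - <<'E'
from h import *
p=camera('side');s=get_state();print(s['contact_force'])
print([(np.round(b['pixel']),round(b['score'],2)) for t in('jar_a_tab','jar_a_lever') for b in boxes_of(t,p)])
E
```

```text
[ 0.61967381 -0.65083432  0.42888807]
[(array([190., 147.]), 0.59), (array([190., 153.]), 0.64), (array([232., 261.]), 0.59)]
```

carry_out --pt "0 10 0 0 0" --pt "0 15 0 0 0" --pt "0 0 -30 0 0" --pt "0 0 -40 0 0" --pt "0 0 -40 0 0" --pt "0 0 -40 0 0" --pt "0 0 0 0 0" --pt "0 0 0 0 0"

```text
t: 11.17
tool_pos: [0.5215, 0.2741, 0.1738]
tool_rot: [-3.139, 0.005, -1.903]
contact_force: [-0.5, 0.8, 0.1]
gripper_width: 0.0007
finger_force: 0.0
```

```bash
python3 - <<'E'
from h import *
p=camera('side');s=get_state();print(s['tool_pos'],s['joints'])
f=lambda p:print([(t,np.round(b['pixel']),round(b['score'],2)) for t in('jar_a_tab','jar_a_lever','jar_a_pivot','jar_a') for b in boxes_of(t,p)])
f(p);w=camera('wrist');f(w);t=camera('top');f(t)
C=np.array([.6177,.2382]);g=np.array([-.946,.324])
print([proj(w,np.append(C+g*d,z)).round(0) for d,z in((0,.093),(.092,.066),(.052,.032))])
cv2.imwrite('pics/wL.png',w['image'][:,:,::-1]);cv2.imwrite('pics/tL.png',t['image'][:,:,::-1]);cv2.imwrite('pics/sL.png',p['image'][:,:,::-1])
E
```

```text
[0.52052124 0.27326105 0.17157438] [ 8.15352042e-01  2.36089563e-01 -2.29392457e-01 -6.34454052e-04
 -1.10317496e+00 -1.14730896e+00]
[('jar_a_tab', array([213., 356.]), 0.59), ('jar_a_tab', array([184., 152.]), 0.56), ('jar_a_lever', array([256., 315.]), 0.51), ('jar_a_lever', array([190., 154.]), 0.46), ('jar_a_lever', array([214., 270.]), 0.4), ('jar_a_pivot', array([208., 166.]), 0.78), ('jar_a_pivot', array([146., 219.]), 0.78), ('jar_a_pivot', array([181., 230.]), 0.62), ('jar_a', array([331., 313.]), 0.85), ('jar_a', array([178., 230.]), 0.8), ('jar_a', array([256., 317.]), 0.68), ('jar_a', array([210., 166.]), 0.65), ('jar_a', array([211., 271.]), 0.62), ('jar_a', array([146., 217.]), 0.59)]
[('jar_a_lever', array([178., 430.]), 0.74), ('jar_a_lever', array([201., 231.]), 0.66), ('jar_a_pivot', array([193., 170.]), 0.83), ('jar_a_pivot', array([ 87., 420.]), 0.59), ('jar_a_pivot', array([107.,   8.]), 0.16), ('jar_a', array([  5., 131.]), 0.79), ('jar_a', array([192., 172.]), 0.63), ('jar_a', array([ 84., 425.]), 0.57)]
[('jar_a_tab', array([280., 163.]), 0.52), ('jar_a_lever', array([280., 163.]), 0.68), ('jar_a_lever', array([155., 111.]), 0.66), ('jar_a_pivot', array([285., 198.]), 0.65), ('jar_a_pivot', array([199., 190.]), 0.58), ('jar_a', array([217., 339.]), 0.96), ('jar_a', array([284., 195.]), 0.9), ('jar_a', array([201., 190.]), 0.83), ('jar_a', array([276., 394.]), 0.78), ('jar_a', array([210., 404.]), 0.7), ('jar_a', array([174., 133.]), 0.62), ('jar_a', array([206., 267.]), 0.58)]
[array([208., 163.]), array([200., 267.]), array([194., 231.])]
```

carry_out --pt "35 -7 0 0 0" --pt "35 -7 0 0 0" --pt "35 -7 0 0 0" --pt "35 -7 0 0 0" --pt "35 -7 0 0 0" --pt "35 -7 0 0 0" --pt "35 -7 0 0 0" --pt "35 -7 0 0 0"

```text
t: 12.58
tool_pos: [0.4825, -0.0119, 0.171]
tool_rot: [-3.141, 0.001, -1.903]
contact_force: [-0.0, 0.2, 0.2]
gripper_width: 0.0007
finger_force: 0.0
```

carry_out --pt "35 -7 0 0 0" --pt "35 -7 0 0 0" --pt "35 -7 0 0 0" --pt "35 -7 0 0 0" --pt "35 -5 -5 0 0" --pt "0 0 0 -5.2 0" --pt "0 0 0 -5.3 0" --pt "0 0 0 0 0"

```text
t: 13.25
tool_pos: [0.4568, -0.1874, 0.1758]
tool_rot: [-3.141, 0.0, -1.718]
contact_force: [0.1, -0.4, 0.4]
gripper_width: 0.0004
finger_force: 0.0
```

```bash
python3 - <<'E'
from h import *
w=camera('wrist');s=get_state();print(s['t'],s['tool_pos'],np.degrees(s['tool_rot']),s['joints'])
print(proj(w,s['tool_pos']))
C=np.array([.560,-.206]);g=np.array([-.989,.147])
print([proj(w,np.append(C+g*d,z)).round(0) for d,z in((0,.098),(.092,.066),(.09,.077))])
print([(t,np.round(b['pixel']),round(b['score'],2)) for t in('jar_a_tab','jar_a_lever','jar_a_pivot','jar_a') for b in boxes_of(t,w)])
L=cv2.imread('pics/wL.png');R=w['image'][:,:,::-1]
cv2.imwrite('pics/fin.png',np.vstack([np.hstack([L[:260,100:400],R[:260,60:560]]),cv2.resize(cv2.imread('pics/sL.png')[130:230,170:430],(800,308))]))
np.save('wv.npy',w['view'])
E
```

```text
13.3 [ 0.45688241 -0.18696071  0.17574419] [-1.79988556e+02  3.72721799e-03 -9.87003989e+01] [ 1.05869085e-02  7.67881262e-02 -4.15055522e-01 -3.61863683e-05
 -1.07874505e+00 -1.62420430e-01]
[238.20628055 278.91380046]
[array([204., 162.]), array([196., 266.]), array([199., 263.])]
[('jar_a', array([188., 175.]), 0.88), ('jar_a', array([ 26., 329.]), 0.8), ('jar_a', array([195., 261.]), 0.7)]
```

View pics/fin.png

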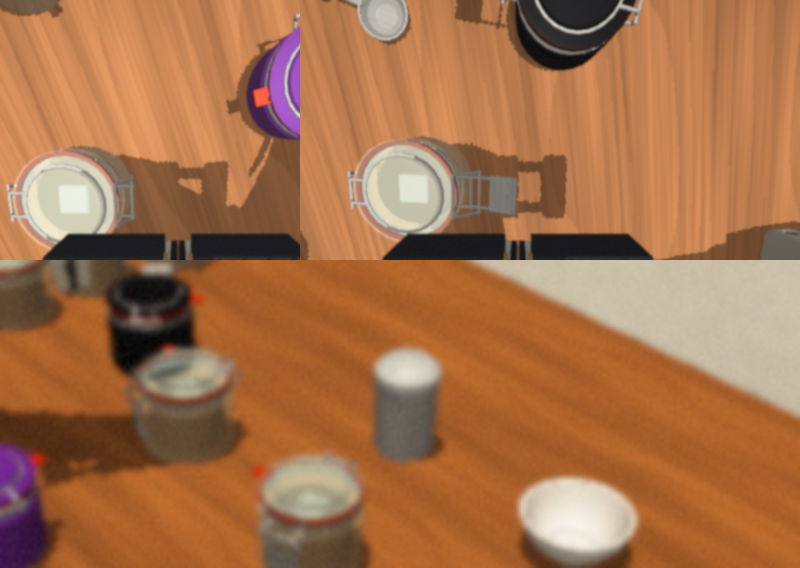

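```bash
python3 - <<'E'
from h import *
w=camera('wrist')
C=ray(w,(188,173),.098)
for z in(.066,.077):
  T=ray(w,(195.5,263.5),z); v=(T-C)[:2]; print(z,C,T,np.linalg.norm(v),np.degrees(np.arctan2(v[1],-v[0])))
  for c in(250,277): print(np.hypot(*(ray(w,(195.5,c),z)-C)[:2]))
H=ray(w,(189,115),.066);print(H,np.hypot(*(H-C)[:2]))
E
```

```text
0.066 [ 0.5470604 -0.2178337  0.098    ] [ 0.47135898 -0.19239264  0.066     ] 0.07986208332201997 18.5760059952413
0.06657080117625447
0.09322384111079905
0.077 [ 0.5470604 -0.2178337  0.098    ] [ 0.47047708 -0.19468427  0.077     ] 0.0800056328175361 16.81889705111585
0.0671368691853637
0.09291869552900224
[ 0.61662272 -0.22116875  0.066     ] 0.06964222204866646
```

carry_out --pt "4.5 -15 0 0.8 0" --pt "0 0 30 0 0" --pt "0 0 30 0 0" --pt "0 0 30 0 0" --pt "0 0 20 0 0" --pt "0 0 5 0 0" --pt "0 0 0 0 0" --pt "0 0 0 0 0"

```text
t: 14.22
tool_pos: [0.472, -0.1932, 0.0615]
tool_rot: [-3.141, -0.0, -1.734]
contact_force: [0.3, -0.6, 0.6]
gripper_width: 0.0002
finger_force: 0.0
```

carry_out --pt "0 0 4 0 0" --pt "0 0 4 0 0" --pt "0 0 0 0 0" --pt "0 0 0 0 0"

```text
t: 14.55
tool_pos: [0.4715, -0.1933, 0.0531]
tool_rot: [-3.141, 0.0, -1.734]
contact_force: [0.1, -0.7, 0.3]
gripper_width: 0.0005
finger_force: 0.0
```

carry_out --pt "0 0 4 0 0" --pt "0 0 4 0 0" --pt "0 0 0 0 0" --pt "0 0 0 0 0"

```text
t: 14.88
tool_pos: [0.4713, -0.1933, 0.0445]
tool_rot: [3.141, -0.0, -1.734]
contact_force: [0.9, -0.1, 1.5]
gripper_width: 0.0006
finger_force: 0.6
```

```bash
python3 - <<'E'
from h import *
p=camera('side');s=get_state();print(s['tool_pos'],s['contact_force'])
print([(t,np.round(b['pixel']),round(b['score'],2)) for t in('jar_a_tab','jar_a_lever') for b in boxes_of(t,p)])
C=np.array([.4708,-.1938]);f=np.array([-.986,.165])
for th in(-.3,0,.2,.4,.6,.8,1,1.7): print(th,proj(p,np.append(C+f*(-.033+.034*np.cos(th)),.066-.034*np.sin(th))).round(1))
E
```

```text
[ 0.47125726 -0.19327738  0.0445858 ] [0.25593755 0.31874553 2.7259133 ]
[('jar_a_tab', array([189., 152.]), 0.51)]
-0.3 [260.1 287.6]
0 [263.3 287. ]
0.2 [265.2 287.1]
0.4 [266.7 287.8]
0.6 [267.9 288.8]
0.8 [268.7 290.2]
1 [269.1 291.9]
1.7 [267.  299.3]
```

carry_out --pt "0 0 3 0 0" --pt "0 0 3 0 0" --pt "0 0 3 0 0" --pt "0 0 0 0 0" --pt "0 0 0 0 0"

```text
t: 15.45
tool_pos: [0.4718, -0.1934, 0.0358]
tool_rot: [-3.141, -0.0, -1.734]
contact_force: [1.2, -0.3, 4.0]
gripper_width: 0.0004
finger_force: 2.0
```

carry_out --pt "0 -1 3 0 0" --pt "0 -1 3 0 0" --pt "0 0 0 0 0" --pt "0 0 0 0 0"

```text
t: 15.78
tool_pos: [0.4738, -0.1937, 0.0299]
tool_rot: [-3.141, -0.0, -1.734]
contact_force: [0.4, -1.0, 4.8]
gripper_width: 0.0004
finger_force: 1.9
```

carry_out --pt "0 -1 3 0 0" --pt "0 -1 3 0 0" --pt "0 0 0 0 0" --pt "0 0 0 0 0"

```text
t: 16.12
tool_pos: [0.4739, -0.1937, 0.0231]
tool_rot: [3.139, 0.0, -1.735]
contact_force: [0.3, 0.5, -0.0]
gripper_width: 0.0004
finger_force: 0.2
```

carry_out --pt "0 -2 1 0 0" --pt "0 -2 1 0 0" --pt "0 0 0 0 0"

```text
t: 16.37
tool_pos: [0.4791, -0.1946, 0.0213]
tool_rot: [3.141, -0.0, -1.734]
contact_force: [-0.3, 0.5, 0.8]
gripper_width: 0.0005
finger_force: 0.0
```

carry_out --pt "0 -2 0 0 0" --pt "0 -2 0 0 0" --pt "0 -2 0 0 0" --pt "0 0 0 0 0"

```text
t: 16.7
tool_pos: [0.4857, -0.1956, 0.0218]
tool_rot: [-3.141, -0.0, -1.734]
contact_force: [0.5, -0.2, 0.0]
gripper_width: 0.0005
finger_force: 0.0
```

carry_out --pt "0 12 0 0 0" --pt "0 18 0 0 0" --pt "0 0 -30 0 0" --pt "0 0 -40 0 0" --pt "0 0 -40 0 0" --pt "0 0 -40 0 0" --pt "0 0 0 0 0" --pt "0 0 0 0 0"

```text
t: 17.37
tool_pos: [0.4571, -0.1907, 0.1745]
tool_rot: [-3.135, 0.001, -1.734]
contact_force: [-0.0, -0.2, -1.1]
gripper_width: 0.0005
finger_force: 0.0
```

```bash
python3 - <<'E'
from h import *
w=camera('wrist');p=camera('side');t=camera('top');print(get_state()['tool_pos'])
for n,q in(('w',w),('s',p),('t',t)): print(n,[(k,np.round(b['pixel']),round(b['score'],2)) for k in('jar_a_tab','jar_a_lever','jar_a_pivot','jar_a') for b in boxes_of(k,q)])
C=np.array([.4708,-.1938]);f=np.array([-.986,.165])
for n,q in(('w',w),('s',p),('t',t)): print(n,[(th,proj(q,np.append(C+f*(-.033+.034*np.cos(th)),.066-.034*np.sin(th))).round(0)) for th in(-.3,1.74)])
# steel-grey (low saturation) pixels around open / locked tab position, before vs now, in side picture
a=cv2.imread('pics/sL.png');b=p['image'][:,:,::-1]
for n,i in(('before',a),('now',b)):
  print(n,i[256:266,282:292].mean((0,1)).round(),i[266:271,296:301].mean((0,1)).round(), 'left', i[171:180,197:206].mean((0,1)).round())
E
```

```text
[ 0.4545834  -0.19047685  0.17072188]
w [('jar_a_lever', array([ 20., 141.]), 0.65), ('jar_a', array([ 25., 328.]), 0.87), ('jar_a', array([189., 172.]), 0.64)]
s [('jar_a_tab', array([188., 149.]), 0.42), ('jar_a_lever', array([190., 152.]), 0.63), ('jar_a_pivot', array([147., 218.]), 0.86), ('jar_a_pivot', array([210., 164.]), 0.64), ('jar_a_pivot', array([176., 229.]), 0.62), ('jar_a', array([225., 267.]), 0.93), ('jar_a', array([330., 317.]), 0.91), ('jar_a', array([178., 227.]), 0.78), ('jar_a', array([144., 215.]), 0.75), ('jar_a', array([210., 166.]), 0.73), ('jar_a', array([257., 320.]), 0.62)]
t [('jar_a_tab', array([282., 163.]), 0.72), ('jar_a_lever', array([281., 164.]), 0.71), ('jar_a_lever', array([200., 188.]), 0.68), ('jar_a_pivot', array([200., 185.]), 0.92), ('jar_a_pivot', array([178., 132.]), 0.9), ('jar_a_pivot', array([143., 323.]), 0.52), ('jar_a', array([282., 195.]), 0.9), ('jar_a', array([196., 190.]), 0.81), ('jar_a', array([175., 137.]), 0.81), ('jar_a', array([278., 396.]), 0.69), ('jar_a', array([205., 266.]), 0.63), ('jar_a', array([207., 336.]), 0.61)]
w [(-0.3, array([201., 264.])), (1.74, array([192., 232.]))]
s [(-0.3, array([260., 288.])), (1.74, array([267., 300.]))]
t [(-0.3, array([247., 336.])), (1.74, array([235., 336.]))]
before [112. 137. 164.] [ 61.  99. 149.] left [ 39.  91. 163.]
now [24. 53. 95.] [64. 79. 98.] left [ 44. 101. 179.]
```

```bash
python3 - <<'E'
from h import *
w=camera('wrist')
print(w['image'][192:202,258:270].mean((0,1)), w['image'][185:200,240:280:5].mean(0).round())
print(get_state()['contact_force'])
print(hand_in())
E
```

```text
[124.55        82.99166667  53.225     ] [[117.  78.  50.]
 [114.  76.  49.]
 [113.  76.  49.]
 [119.  79.  51.]
 [125.  83.  54.]
 [125.  83.  53.]
 [121.  81.  52.]
 [120.  80.  51.]]
[-0.48061271 -0.43049207 -0.21962104]
the job is handed in; nothing more can be done
None
```

Both open clasp levers are pushed home and let go, and the job is handed in at about 17.5 s of the 54 s; I saw the left lever locked in a picture, and confirmed the right one from pixel colours where its open tab had stood.

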